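Sort the full and the empty parts tin by heft

ROBOT

A 6-joint arm with a two-finger parallel gripper is mounted at the origin on the work surface. World frame = base frame: x ahead of the robot, y to its left, z up, the work surface at z = 0. Lengths are in m, angles in rad, forces in N, time in s.
With the tool pointing down it reaches from about 0.375 to 0.9 m from the base axis. Payload 3.1 kg.
Tool frame: the origin (TCP) lies midway between the tips of the shut fingers; the grasp point (between the pads) lies pinch_z behind it (pinch_z is the distance from the TCP to the grasp point, in m); y points along the fingers, z is the direction in which the jaws open and shut, and the axes are right-handed (so a half turn about y gives the same grasp; the last joint's range is limited). The gripper opens to 87 mm and grips with 3 to 60 N. Pads are 19 mm wide; open, the fingers measure 117 mm over their backs; the gripper's body (75 mm by 190 mm) begins 51 mm behind the grasp point.
Start: joints at [1.04, 0.527, 1.433, -0, 1.181, -0.178], TCP at [0.216, 0.586, 0.223] pointing down, gripper open.
Joint ranges: [-3.08, 3.08], [-0.75, 2.2], [0.22, 2.44], [-1.43, 4.57], [0, 2.65], [-2.85, 2.85]. Speed limits (rad/s): [2.79, 2.79, 3.14, 3.14, 3.14, 3.14].

INTERFACE

Orientations are given as a unit quaternion [x, y, z, w].
In Python, from rig import get_obs, camera, hand_in, pinch_z gives the robot as it stands. The module is installed in compiled form; this text tells all that it offers.
- The arm moves only by the tool arm_command, never from a script. Its argument "plan" is a list of rows, each a list of 2 entries, a list of its own where there are three numbers: the shift along the world's x, y, z in units of 25 mm (1.0 is 25 mm), then the turn about the world's z in units of 5 degrees (1.0 is 5 degrees). A call has 1 to 5 rows; each row is the pose to reach, as a shift and turn from the pose commanded when the call began; what a row does not reach only later rows make up. A row lasts 1/10 s, in which the tool goes at most 50 mm and 8.59 degrees, less where a joint would pass 70% of its speed; a pose out of reach is approached as far as the arm can. A call with a gripper value outside its range is refused whole. "fingers" is the opening, from -1 (shut) to 1 (fully open), set as the call begins (left out, the last holds). The fingers move at their own pace and stop on an object; "force" is the grip in N (left out, the last holds). Time passes only in rows, so rows that repeat a pose let the fingers close. It gives the time, the measured TCP pose, the force and the opening at its end, in the units of the state.
- get_obs(): the state, without advancing time (a new reading comes with each control period).
- camera(name): name is "scene" or "top" or "wrist"; returns a dict with "pixels" (400x640x3 uint8, red, green, blue), "camera_matrix" (3x3 intrinsics, pixels), "distortion" ([k1, k2, p1, p2, k3] as OpenCV has them; the pictures are not rectified), "R" (3x3) and "t" (3): a world point X has camera coordinates R X + t. Camera axes: x right, y down, z forward; pixel columns grow to the right and rows downward; lengths in m; the calibration is good to about 2 mm. A picture is of the moment at which its call begins. There is no depth.
- hand_in(): hands the job in, once; it reports no verdict.
The state is a dict: "time": time; "q": joint angles; "joint_velocities": joint speeds; "joint_torque": joint torques, N m; "position": TCP position; "tool_rot": TCP orientation; "ft_force": force on the tool from outside, world axes, zero at the start; "moment": the same for the moment, N m; "grip_width": finger opening in m.
Only numpy, scipy, OpenCV 4.12 (cv2) and the standard library are available. Lean on these libraries where they do the work, as an engineer would, in place of code of your own. Each camera call takes 0.05 s, during which the arm holds its last target.

TASK

Two look-alike closed tins stand in the metal delivery channel: one is full of metal parts, the other is empty. Find out which is which by lifting them, then stand the full tin upright in the solid-walled plywood trough and the empty one upright in the wire-walled trough, each wholly inside and resting on the trough's floor. Set them down in the troughs rather than dropping them in, and do not shove the other things on the table about; a tin may be stood on the bare table to take it by its other faces.

Things in the scene. Friction and masses are not known exactly. Their poses are not given: they have to be found in the camera images.
- tin_1: closed grey tin with bare metal lid, 66 mm (its x) by 42 mm (its y) by 90 mm tall (its z); origin: centre of its underside. Starts upright, 66 mm across the channel: there only its broad faces (42 mm apart, along the channel) can be gripped. Both tins look alike; one, either, weighs 0.50 to 0.70 kg (full), the other about 0.15 kg (empty). The fill may shift 1 to 2 mm.
- tin_2: closed grey tin with bare metal lid, 66 mm (its x) by 42 mm (its y) by 90 mm tall (its z); origin: centre of its underside. Starts upright, 66 mm across the channel: there only its broad faces (42 mm apart, along the channel) can be gripped. Both tins look alike; one, either, weighs 0.50 to 0.70 kg (full), the other about 0.15 kg (empty). The fill may shift 1 to 2 mm.
- channel: plain aluminium channel, open on top and at both ends, 280 mm long (its y), 94 mm over the walls (its x); floor 6 mm thick, walls 78 mm apart inside, tops 98 mm above the table. Origin: centre of its underside. Fixed, across the robot's front. Tins stand about 60 mm either side of its middle. The table before it is bare for x 0.40 to 0.50 m, y -0.13 to 0.13 m: room to put a tin down.
- board_trough: trough with solid plywood walls. For the full tin. Floor 180 mm (its x) by 73 mm, 6 mm thick; origin: centre of its underside. Walls along x, 55 mm apart inside, tops 105 mm above the table; ends open. A tin fits only with its 66 mm along x, and fingers only at its narrow ends (66 mm apart). Fixed, left or right of the robot, turned up to 0.25 rad.
- wire_trough: trough whose walls are three level steel bars each. For the empty tin. Floor 180 mm (its x) by 73 mm, 6 mm thick; origin: centre of its underside. Walls along x, 55 mm apart inside, tops 105 mm above the table; ends open. A tin fits only with its 66 mm along x, and fingers only at its narrow ends (66 mm apart). Fixed, left or right of the robot, turned up to 0.25 rad.
- wheel: bystander: small wheel lying flat, black tyre, yellow hub, 66 mm across, 27 mm high; origin under its centre
- caps: bystander: two blue screw caps stacked, 38 mm across, 28 mm high; origin under its centre
- motor: bystander: small yellow gear motor, 66 by 22 by 19 mm; origin under its middle
- tape: bystander: cardboard ring, 90 mm across, 20 mm high; origin under its centre
There are look-alikes about, which are no part of the job. Leave any green or red look-alike of the tin_2 alone.

How it is judged:
At the end, for the whole second after the job is handed in: Full tin in the solid-walled trough (pressing on it over 3.5 N), empty tin in the wire-walled one (under 2.5 N): each within 60 mm of the trough's middle along it and 20 mm across, underside under 12 mm above the trough's underside, leaning under 0.12 rad, at rest (((x of tin_1 in the frame of board_trough between -0.06 and 0.06 m and y of tin_1 in the frame of board_trough between -0.02 and 0.02 m and z of tin_1 in the frame of board_trough below 0.012 m and angle between each of tin_1, tin_2's own z axis and vertical below 0.12 rad and linear speed of each of tin_1, tin_2 below 0.03 m/s and x of tin_2 in the frame of wire_trough between -0.06 and 0.06 m and y of tin_2 in the frame of wire_trough between -0.02 and 0.02 m and z of tin_2 in the frame of wire_trough below 0.012 m and contact force between tin_1 and board_trough above 3.5 N and contact force between tin_2 and wire_trough below 2.5 N) or (x of tin_2 in the frame of board_trough between -0.06 and 0.06 m and y of tin_2 in the frame of board_trough between -0.02 and 0.02 m and z of tin_2 in the frame of board_trough below 0.012 m and angle between each of tin_2, tin_1's own z axis and vertical below 0.12 rad and linear speed of each of tin_2, tin_1 below 0.03 m/s and x of tin_1 in the frame of wire_trough between -0.06 and 0.06 m and y of tin_1 in the frame of wire_trough between -0.02 and 0.02 m and z of tin_1 in the frame of wire_trough below 0.012 m and contact force between tin_2 and board_trough above 3.5 N and contact force between tin_1 and wire_trough below 2.5 N))); the robot touches nothing.
It fails at once if a bystander (wheel, caps, motor, cardboard ring) is shoved more than 50 mm from its start (distance of any of wheel, caps, motor, tape from where it was at the start of the episode above 0.05 m).
It fails at once if a tin is dropped or slammed into a trough: faster than 0.5 m/s in the last 15 mm above its floor ((horizontal distance between tin_1 and board_trough below 0.09 m and height (world z) of tin_1 below 0.021 m and linear speed of tin_1 above 0.5 m/s) or (horizontal distance between tin_1 and wire_trough below 0.09 m and height (world z) of tin_1 below 0.021 m and linear speed of tin_1 above 0.5 m/s) or (horizontal distance between tin_2 and board_trough below 0.09 m and height (world z) of tin_2 below 0.021 m and linear speed of tin_2 above 0.5 m/s) or (horizontal distance between tin_2 and wire_trough below 0.09 m and height (world z) of tin_2 below 0.021 m and linear speed of tin_2 above 0.5 m/s)).
It also fails if it takes over 72 s, if anything falls off the work surface, if the arm or the gripper's body presses on something with over 40 N, if the wrist force passes 120 N, or if a joint passes its speed limit or range.

## Working session

There is one attempt and no reset: what is moved stays moved. The work goes in short steps, Python scripts to look and compute and a tool call to move; the robot and the scene stay as the last step left them, time stands still between calls to the robot, and variables do not carry over. Pictures are saved under pics/ and viewed, and the job is handed in when it is done.

Besides the shell and the picture viewer there is one more tool, called as name(argument=value, ...) on one line, values as JSON. arm_command: Moves the arm, as the interface text tells. Its arguments: {"type":"object","properties":{"plan":{"type":"array"},"fingers":{"type":"number"},"force":{"type":"number"}},"required":["plan"]}

```bash
mkdir -p pics; ls; python3 - <<'E'
from rig import get_obs,camera,pinch_z
import cv2
o=get_obs();print(o,pinch_z)
for n in("scene","top","wrist"):
    c=camera(n);cv2.imwrite(f"pics/{n}0.png",c["pixels"][:,:,::-1]);print(n,c["camera_matrix"].tolist(),c["distortion"],c["R"].tolist(),c["t"])
E
```

```text
pics
{'time': 0.0, 'q': array([ 1.03951633e+00,  5.28464653e-01,  1.43390703e+00,  3.45867673e-06,
        1.18139121e+00, -1.78538405e-01]), 'joint_velocities': array([-7.14135380e-04,  9.67322042e-04, -2.24276621e-03,  1.31037966e-03,
       -6.81204702e-05,  7.37256421e-04]), 'joint_torque': array([-3.12211869e-04, -4.40043640e+01, -1.76595908e+01,  6.34004991e-02,
        5.80443267e-02, -1.49971606e-04]), 'position': array([0.21553566, 0.5858768 , 0.22157106]), 'tool_rot': array([ 0.69685599, -0.12433551,  0.12380011, -0.69541782]), 'ft_force': array([ 0.15576091, -0.32167025, -0.02444172]), 'moment': array([-0.04844166, -0.02200185,  0.01893179]), 'grip_width': 0.08689858090363162} 0.0187
scene [[385.33403964889214, 0.0, 326.1287350167433], [0.0, 385.33403964889214, 197.2759410664837], [0.0, 0.0, 1.0]] [-0.01028347  0.          0.          0.          0.        ] [[-0.7665134011244794, 0.6421771762505376, 0.008104332142043582], [0.4713320848427339, 0.5710718510735295, -0.6721034196529981], [-0.436237632139164, -0.5113564463408455, -0.7404129341734091]] [ 0.44577459 -0.22964382  1.19384712]
top [[375.8140957133922, 0.0, 319.4772936438338], [0.0, 375.8140957133922, 198.98876303705222], [0.0, 0.0, 1.0]] [0.00727148 0.         0.         0.         0.        ] [[-0.024718295865329705, -0.9995763825791263, -0.01536428454376993], [-0.9944909421827324, 0.026152792114691695, -0.1015076222808268], [0.10186644082334136, 0.012770546371773718, -0.994716110947918]] [0.01970117 0.58979378 0.96878862]
wrist [[290.77773885330913, 0.0, 317.18374332122306], [0.0, 290.77773885330913, 197.88919120873703], [0.0, 0.0, 1.0]] [-0.04763462  0.          0.          0.          0.        ] [[0.34509979635789517, 0.9385657196863418, -0.0007213760460486489], [0.9093414998401014, -0.3341638870323333, 0.24785587197401415], [0.23238796703421663, -0.08619098812000335, -0.9687966486031021]] [-0.6243237  -0.0300951   0.38963617]
```

View pics/scene0.png

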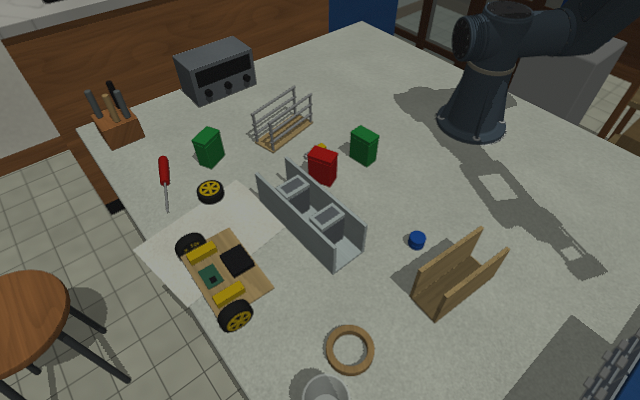

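View pics/top0.png

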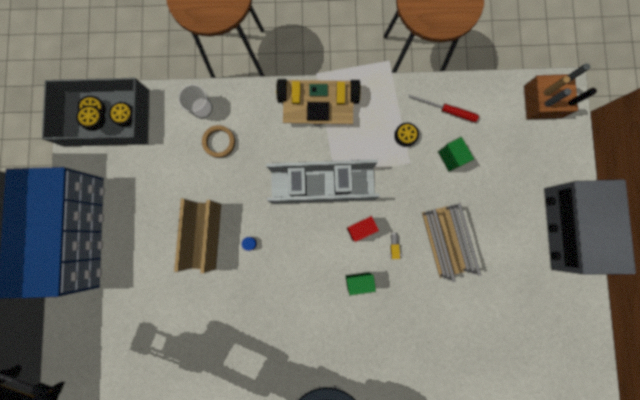

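View pics/wrist0.png

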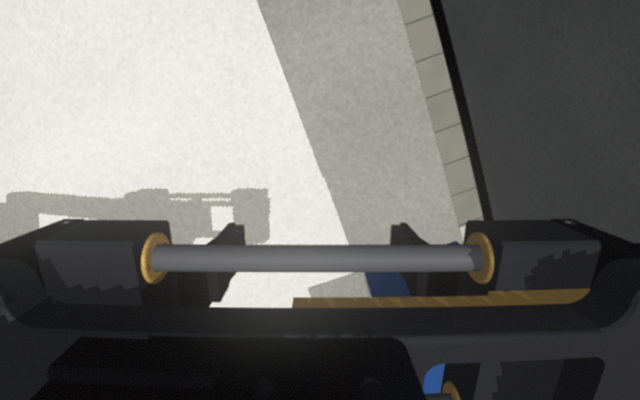

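The pictures show the channel with the two grey tins at top (297,180) and (344,178). The plywood trough is at (198,235) on the robot's left and the wire trough at (453,242) on its right. Red and green decoys stand at (363,229), (361,284) and (456,153), with the motor at (396,246) and the caps at (249,243). Next I'll zoom in and measure.

```bash
cat > h.py <<'E'
import numpy as np, cv2
from rig import camera,get_obs,pinch_z
def ray(c,uv):
    p=cv2.undistortPoints(np.array(uv,float).reshape(-1,1,2),c["camera_matrix"],c["distortion"]).reshape(-1,2)
    d=np.c_[p,np.ones(len(p))]@c["R"]; return -c["R"].T@c["t"],d
def plane(c,uv,z):
    C,d=ray(c,uv); return C+d*((z-C[2])/d[:,2])[:,None]
def proj(c,X):
    r,_=cv2.Rodrigues(c["R"]); return cv2.projectPoints(np.array(X,float).reshape(-1,3),r,c["t"],c["camera_matrix"],c["distortion"])[0].reshape(-1,2)
def crop(c,name,u0,v0,u1,v1,s):
    cv2.imwrite(name,cv2.resize(c["pixels"][v0:v1,u0:u1,::-1],None,fx=s,fy=s,interpolation=cv2.INTER_CUBIC))
E
python3 - <<'E'
from h import *
c=camera("top")
crop(c,"pics/t_chan.png",260,150,390,215,6)
crop(c,"pics/t_board.png",165,190,265,280,6)
crop(c,"pics/t_wire.png",415,195,495,285,6)
for n,uv,z in [("tin a",(297,180),.096),("tin b",(344,178),.096),("red",(363,229),.09),("green",(361,284),.09),("motor",(396,246),.01),("caps",(249,243),.028),("board",(198,235),.1),("wire",(453,242),.1)]: print(n,plane(c,[uv],z).round(3))
E
```

```text
tin a [[0.632 0.059 0.096]]
tin b [[ 0.634 -0.059  0.096]]
red [[ 0.507 -0.102  0.09 ]]
green [[ 0.373 -0.092  0.09 ]]
motor [[ 0.461 -0.196  0.01 ]]
caps [[0.479 0.194 0.028]]
board [[0.502 0.304 0.1  ]]
wire [[ 0.47  -0.318  0.1  ]]
```

View pics/t_chan.png

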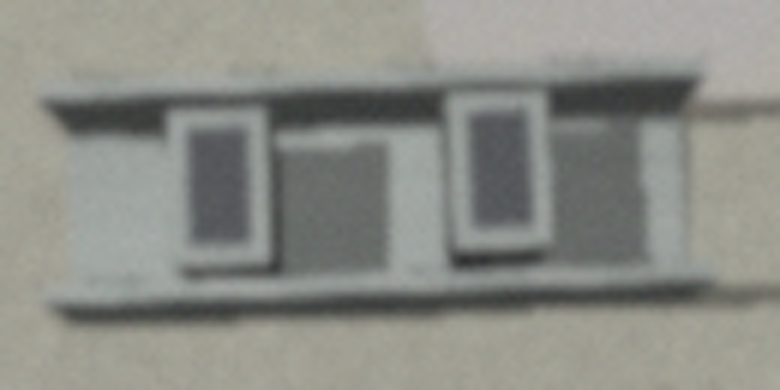

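View pics/t_board.png

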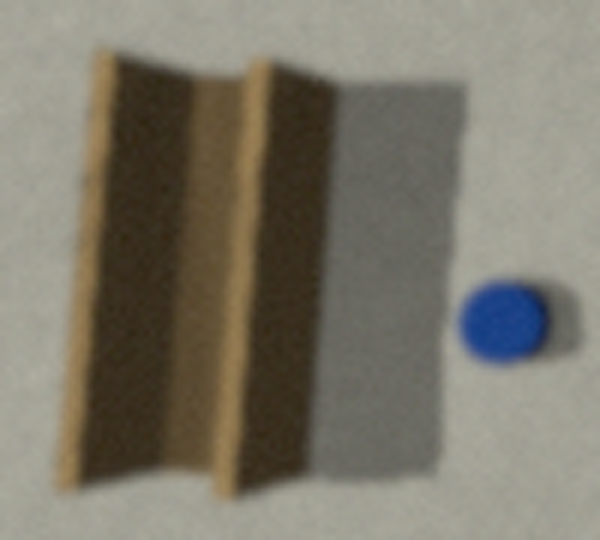

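View pics/t_wire.png

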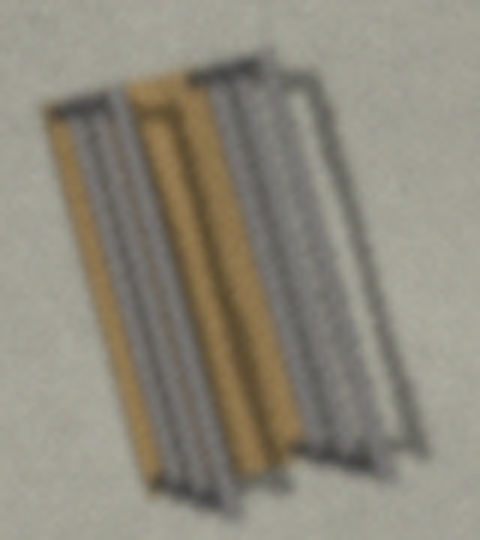

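```bash
cat > m.py <<'E'
from h import *
c=camera("top")
def P(lst,u0,v0,z):
    uv=[((x+.5)/6-.5+u0,(y+.5)/6-.5+v0) for x,y in lst]; return plane(c,uv,z)
for n,l in dict(a=[(167,108),(265,106),(272,262),(180,265)],ai=[(188,128),(250,126),(252,240),(190,244)],b=[(446,93),(546,91),(550,246),(455,250)],bi=[(470,111),(531,110),(532,226),(472,229)]).items():
    p=P(l,260,150,.096);m=p.mean(0);e=(p[0]+p[1]-p[2]-p[3])/2;print(n,m.round(4),"len",np.linalg.norm(e).round(4),"yaw",np.arctan2(e[1],e[0]).round(3))
p=P([(45,98),(700,72),(712,280),(52,305)],260,150,.098);print("chan",p.mean(0).round(4),p.round(3).tolist())
def tr(n,p):
    e=p[0]+p[1]-p[2]-p[3];print(n,p.mean(0).round(4),"len",np.linalg.norm(e/2).round(4),"wid",np.linalg.norm(p[0]-p[1]).round(4),np.linalg.norm(p[2]-p[3]).round(4),"yaw",np.arctan2(e[1],e[0]).round(4))
p=P([(105,52),(261,62),(226,497),(67,490)],165,190,.105);tr("board",p);B=p
p=P([(118,90),(265,58),(382,475),(232,515)],415,195,.103);tr("wire",p);W=p
print(P([(45,105),(150,490)],415,195,.006))
s=camera("scene")
im=s["pixels"][:,:,::-1].copy()
im=cv2.resize(im,None,fx=4,fy=4,interpolation=cv2.INTER_CUBIC)
def dots(X,col):
    for u,v in proj(s,X): cv2.circle(im,(int((u+.5)*4),int((v+.5)*4)),3,col,-1)
dots(B,(0,0,255));dots(W,(0,0,255))
# floor ends
cv2.imwrite("pics/s_board.png",im[860:1320,1500:2100]);cv2.imwrite("pics/s_wire.png",im[320:640,960:1300])
E
python3 m.py
```

```text
a [0.6315 0.0602 0.096 ] len 0.066 yaw 0.045
ai [0.6318 0.0606 0.096 ] len 0.0484 yaw -0.001
b [ 0.6348 -0.0556  0.096 ] len 0.0656 yaw 0.01
bi [ 0.6351 -0.0565  0.096 ] len 0.0492 yaw -0.018
chan [ 0.628  -0.0045  0.098 ] [[0.67, 0.133, 0.098], [0.673, -0.14, 0.098], [0.586, -0.142, 0.098], [0.583, 0.131, 0.098]]
board [0.5019 0.3173 0.105 ] len 0.1772 wid 0.0647 0.0645 yaw -0.0739
wire [ 0.4703 -0.324   0.103 ] len 0.1732 wid 0.0613 0.0621 yaw 0.2079
[[ 0.54976289 -0.27115962  0.006     ]
 [ 0.37836626 -0.30830684  0.006     ]]
```

```bash
python3 - <<'E'
import cv2
im=cv2.imread("pics/s_wire.png");cv2.imwrite("pics/s_wire2.png",cv2.resize(im,None,fx=1.8,fy=1.8))
E
```

```text
(no output)
```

View pics/s_board.png

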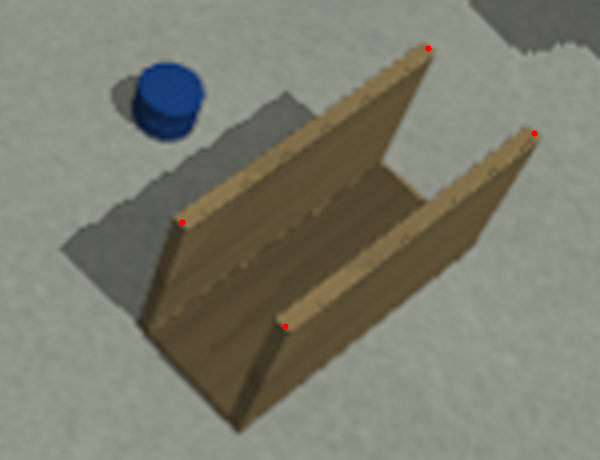

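View pics/s_wire2.png

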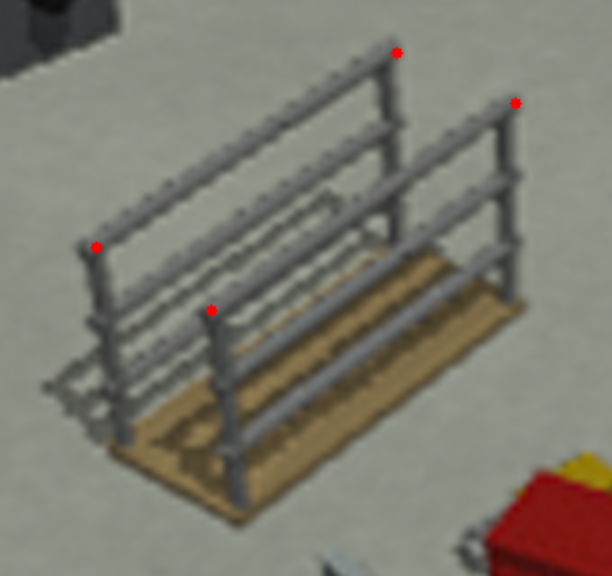

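Both camera views agree on the two troughs: the top-view corners reproject onto the right edges in the scene view. The board trough is at (0.502, 0.317) with yaw -0.074. The wire trough is at (0.470, -0.324) with yaw +0.21.

```bash
cat > st.py <<'E'
from h import *
from scipy.spatial.transform import Rotation as Rn
import sys
o=get_obs();R=Rn.from_quat(o["tool_rot"]).as_matrix()
print("t",round(o["time"],2),"p",o["position"].round(4),"y",R[:,1].round(3),"jaw",R[:,2].round(3),"jawdeg",np.degrees(np.arctan2(R[1,2],R[0,2])).round(2),"F",o["ft_force"].round(2),"w",o["grip_width"].round(4),"q",o["q"].round(2))
E
python3 st.py
```

```text
Traceback (most recent call last):
  File "st.py", line 5, in <module>
    print("t",round(o["time"],2),"p",o["position"].round(4),"y",R[:,1].round(3),"jaw",R[:,2].round(3),"jawdeg",np.degrees(np.arctan2(R[1,2],R[0,2])).round(2),"F",o["ft_force"].round(2),"w",o["grip_width"].round(4),"q",o["q"].round(2))
                                                                                                                                                                                             ^^^^^^^^^^^^^^^^^^^^^
AttributeError: 'float' object has no attribute 'round'
```

```bash
sed -i 's/o\["grip_width"\].round(4)/round(float(o["grip_width"]),4)/' st.py; python3 st.py
```

```text
t 0.3 p [0.2158 0.5863 0.2222] y [-0.    -0.001 -1.   ] jaw [ 0.346  0.938 -0.001] jawdeg 69.79 F [-0.69  0.57  0.51] w 0.0869 q [ 1.04  0.53  1.43  0.    1.18 -0.18]
```

arm_command(plan=[[[16.64,-21.04,0],4],[[16.64,-21.04,0],4],[[16.64,-21.04,0],4],[[16.64,-21.04,0],4],[[16.64,-21.04,0],4]], fingers=1, force=30)

```text
time: 0.8
position: [0.3691, 0.3927, 0.2227]
tool_rot: [-0.707, 0.001, -0.001, 0.707]
ft_force: [0.7, 1.0, -0.1]
grip_width: 0.0869
```

```bash
python3 st.py
```

```text
t 0.8 p [0.3691 0.3927 0.2227] y [ 0.  0. -1.] jaw [0.003 1.    0.   ] jawdeg 89.82 F [ 0.65  1.   -0.12] w 0.0869 q [ 0.61  0.41  1.65 -0.    1.08 -0.96]
```

arm_command(plan=[[[10.46,-13.2,-1],0],[[10.46,-13.2,-1],0],[[10.46,-13.2,-1],0],[[10.46,-13.2,-1],0],[[10.46,-13.2,-1],0]])

```text
time: 1.3
position: [0.5243, 0.1969, 0.2078]
tool_rot: [-0.707, 0.001, -0.002, 0.707]
ft_force: [-0.5, 0.6, -0.1]
grip_width: 0.0872
```

arm_command(plan=[[[4.3,-5.4,-0.5],0],[[4.3,-5.4,-0.5],0],[[4.3,-5.4,-0.5],0],[[4.3,-5.4,-0.5],0],[[4.3,-5.4,-0.5],0]])

```text
time: 1.8
position: [0.6331, 0.06, 0.1947]
tool_rot: [0.707, -0.002, 0.004, -0.707]
ft_force: [-0.6, 0.5, -0.0]
grip_width: 0.0869
```

```bash
python3 st.py; python3 - <<'E'
from h import *
c=camera("wrist");cv2.imwrite("pics/w1.png",c["pixels"][:,:,::-1])
c=camera("top");crop(c,"pics/t1.png",230,110,420,240,4)
E
```

```text
t 1.8 p [0.6331 0.06   0.1947] y [ 0.002 -0.001 -1.   ] jaw [ 0.008  1.    -0.001] jawdeg 89.53 F [-0.6   0.47 -0.05] w 0.0869 q [-0.08  0.57  1.43 -0.    1.13 -1.64]
```

View pics/w1.png

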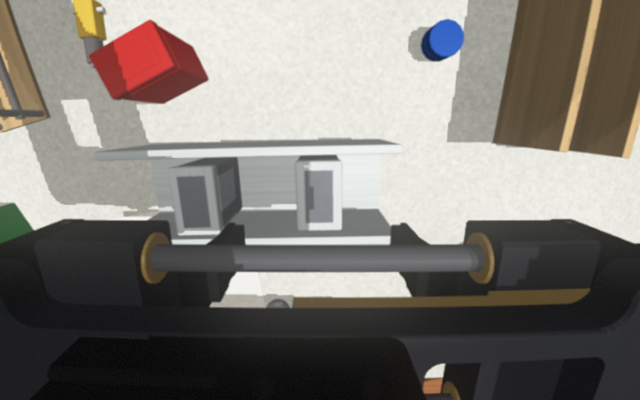

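Tin a's lid sits centred between the open fingers at wrist (319,193), so I'll go down and grip.

arm_command(plan=[[[0,0,-1.5],0],[[0,0,-3],0],[[0,0,-4.5],0],[[0,0,-5.7],0],[[0,0,-5.7],0]])

```text
time: 2.4
position: [0.6257, 0.0657, 0.0488]
tool_rot: [-0.707, 0.004, 0.003, 0.707]
ft_force: [-0.6, 0.9, -0.5]
grip_width: 0.0871
```

arm_command(plan=[[[0,0,0],0],[[0,0,0],0],[[0,0,0],0],[[0,0,0],0],[[0,0,0],0]], fingers=-1)

```text
time: 2.9
position: [0.6313, 0.0636, 0.0539]
tool_rot: [0.707, -0.001, 0.002, -0.707]
ft_force: [0.2, 0.2, -0.1]
grip_width: 0.0549
```

```bash
python3 st.py; python3 - <<'E'
from h import *
c=camera("wrist");cv2.imwrite("pics/w2.png",c["pixels"][:,:,::-1])
E
```

```text
t 2.9 p [0.6313 0.0636 0.0539] y [ 0.002 -0.    -1.   ] jaw [ 0.004  1.    -0.   ] jawdeg 89.78 F [ 0.17  0.18 -0.1 ] w 0.0549 q [-0.08  0.76  1.53  0.    0.85 -1.64]
```

View pics/w2.png

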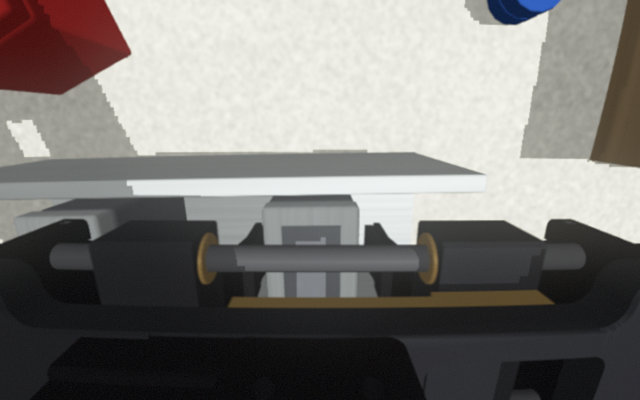

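The tin is between the fingers at wrist (312,240) and they are still closing.

arm_command(plan=[[[0,0,0],0],[[0,0,0],0],[[0,0,0],0],[[0,0,0],0]])

```text
time: 3.35
position: [0.6313, 0.0626, 0.0533]
tool_rot: [0.708, -0.001, 0.002, -0.707]
ft_force: [0.1, -5.2, 5.7]
grip_width: 0.042
```

arm_command(plan=[[[0,0,0.5],0],[[0,0,1],0],[[0,0,1],0],[[0,0,1],0],[[0,0,1],0]])

```text
time: 3.85
position: [0.63, 0.064, 0.0772]
tool_rot: [-0.707, 0.002, -0.001, 0.707]
ft_force: [-0.3, -0.4, -4.7]
grip_width: 0.0419
```

```bash
python3 st.py
```

```text
t 3.85 p [0.63   0.064  0.0772] y [-0.001  0.    -1.   ] jaw [0.004 1.    0.   ] jawdeg 89.8 F [-0.25 -0.38 -4.7 ] w 0.0419 q [-0.08  0.72  1.52  0.    0.9  -1.64]
```

arm_command(plan=[[[0,0,1.2],0],[[0,0,2.4],0],[[0,0,3.6],0],[[0,0,3.6],0],[[0,0,3.6],0]])

```text
time: 4.35
position: [0.6302, 0.0637, 0.1672]
tool_rot: [-0.707, 0.001, -0.001, 0.707]
ft_force: [0.2, -0.7, -5.2]
grip_width: 0.0417
```

```bash
python3 st.py; python3 - <<'E'
from h import *
c=camera("scene");crop(c,"pics/s3.png",220,80,460,280,3)
E
```

```text
t 4.35 p [0.6302 0.0637 0.1672] y [-0.  0. -1.] jaw [0.004 1.    0.   ] jawdeg 89.79 F [ 0.17 -0.7  -5.21] w 0.0417 q [-0.08  0.6   1.46  0.    1.08 -1.64]
```

View pics/s3.png

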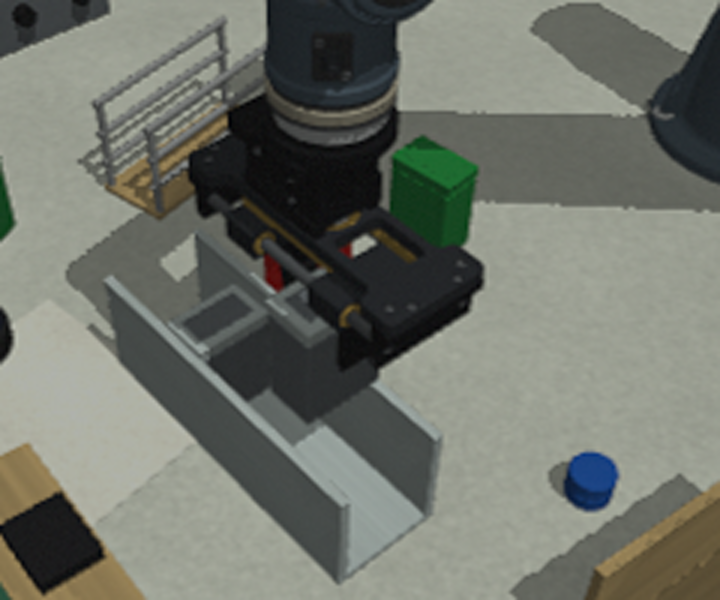

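Tin a pulls about 5.2 N, roughly 0.53 kg, so it is the full one. It hangs clear of the channel. I'll carry it to the bare table.

arm_command(plan=[[[-1.6,0,0.1],0],[[-3.2,0,0.1],0],[[-4.8,0,0.1],0],[[-6.4,0,0.1],0],[[-7.2,0,0.1],0]])

```text
time: 4.9
position: [0.4435, 0.0644, 0.1679]
tool_rot: [-0.707, 0.005, 0.003, 0.708]
ft_force: [-0.5, -0.1, -5.0]
grip_width: 0.0421
```

arm_command(plan=[[[0,0,-1.4],0],[[0,0,-2.8],0],[[0,0,-3.9],0],[[0,0,-4.4],0],[[0,0,-4.4],0]])

```text
time: 5.4
position: [0.448, 0.0638, 0.0573]
tool_rot: [-0.707, 0.004, 0.001, 0.707]
ft_force: [0.4, -0.8, -5.0]
grip_width: 0.0417
```

```bash
python3 st.py
```

```text
t 5.4 p [0.448  0.0638 0.0573] y [-0.008  0.001 -1.   ] jaw [0.004 1.    0.001] jawdeg 89.77 F [ 0.39 -0.84 -5.02] w 0.0417 q [-0.11  0.61  1.99  0.    0.55 -1.67]
```

arm_command(plan=[[[0,0,-0.2],0],[[0,0,-0.3],0],[[0,0,-0.35],0],[[0,0,-0.35],0]])

```text
time: 5.8
position: [0.451, 0.0636, 0.0519]
tool_rot: [0.707, -0.001, 0.002, -0.707]
ft_force: [0.2, 1.6, -4.5]
grip_width: 0.0416
```

```bash
python3 st.py
```

```text
t 5.8 p [0.451  0.0636 0.0519] y [ 0.001 -0.    -1.   ] jaw [ 0.004  1.    -0.   ] jawdeg 89.79 F [ 0.19  1.64 -4.46] w 0.0416 q [-0.11  0.62  1.99 -0.    0.53 -1.67]
```

arm_command(plan=[[[0,0,-0.1],0],[[0,0,-0.15],0],[[0,0,-0.2],0],[[0,0,-0.2],0]])

```text
time: 6.2
position: [0.451, 0.0636, 0.0473]
tool_rot: [0.707, -0.001, 0.002, -0.707]
ft_force: [-0.3, 0.0, 3.5]
grip_width: 0.0413
```

```bash
python3 st.py
```

```text
t 6.2 p [0.451  0.0636 0.0473] y [ 0.001 -0.    -1.   ] jaw [ 0.004  1.    -0.   ] jawdeg 89.79 F [-0.32  0.02  3.5 ] w 0.0413 q [-0.11  0.63  1.99 -0.    0.52 -1.67]
```

Contact is confirmed at +3.5 N, so I'll release, rise and turn the gripper 90°.

arm_command(plan=[[[0,0,0],0],[[0,0,0],0],[[0,0,0],0],[[0,0,0],0],[[0,0,0],0]], fingers=1)

```text
time: 6.7
position: [0.4508, 0.0636, 0.0464]
tool_rot: [0.707, -0.001, 0.001, -0.707]
ft_force: [-1.2, -0.5, -0.6]
grip_width: 0.0739
```

arm_command(plan=[[[0,0,1],0],[[0,0,2.2],0],[[0,0,3.6],0],[[0,0,3.6],-1.7],[[0,0,3.6],-3.4]])

```text
time: 7.2
position: [0.4515, 0.0636, 0.1378]
tool_rot: [-0.699, 0.107, -0.109, 0.699]
ft_force: [0.4, -0.5, -0.3]
grip_width: 0.0865
```

arm_command(plan=[[[0,0,0],-14.6],[[0,0,0],-14.6],[[0,0,0],-14.6],[[0,0,0],-14.6],[[0,0,0],-14.6]])

```text
time: 7.7
position: [0.4505, 0.0636, 0.1364]
tool_rot: [0.611, -0.357, 0.356, -0.611]
ft_force: [-1.1, 0.2, 0.2]
grip_width: 0.0871
```

```bash
python3 st.py; python3 - <<'E'
from h import *
c=camera("scene");crop(c,"pics/s4.png",280,80,460,240,4)
E
```

```text
t 7.7 p [0.4505 0.0636 0.1364] y [-0.  0. -1.] jaw [ 0.871  0.492 -0.   ] jawdeg 29.46 F [-1.09  0.25  0.23] w 0.0871 q [-0.11  0.45  1.93  0.    0.76 -0.62]
```

View pics/s4.png

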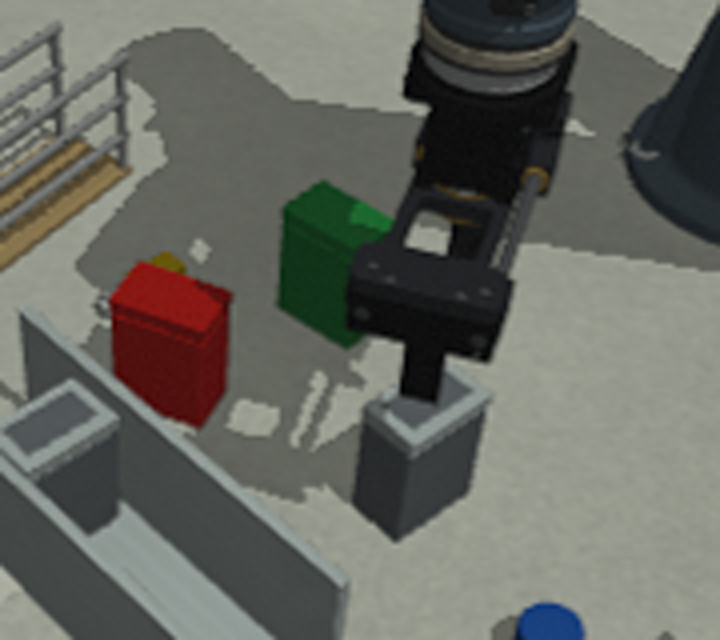

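Tin a stands upright at about (420,470) in the crop, clear of the red and green decoys. I'll finish the turn and go down on its narrow ends.

arm_command(plan=[[[0,0,0],-5.8],[[0,0,0],-5.8],[[0,0,0],-5.8],[[0,0,0],-5.8],[[0,0,0],-5.8]])

```text
time: 8.25
position: [0.4506, 0.0636, 0.1364]
tool_rot: [0.504, -0.496, 0.496, -0.504]
ft_force: [-0.3, 0.3, 0.0]
grip_width: 0.0873
```

```bash
python3 st.py; python3 - <<'E'
from h import *
c=camera("wrist");cv2.imwrite("pics/w5.png",c["pixels"][:,:,::-1])
E
```

```text
t 8.25 p [0.4506 0.0636 0.1364] y [-0. -0. -1.] jaw [ 1.     0.017 -0.   ] jawdeg 0.95 F [-0.31  0.28  0.01] w 0.0873 q [-0.11  0.45  1.93 -0.    0.76 -0.12]
```

View pics/w5.png

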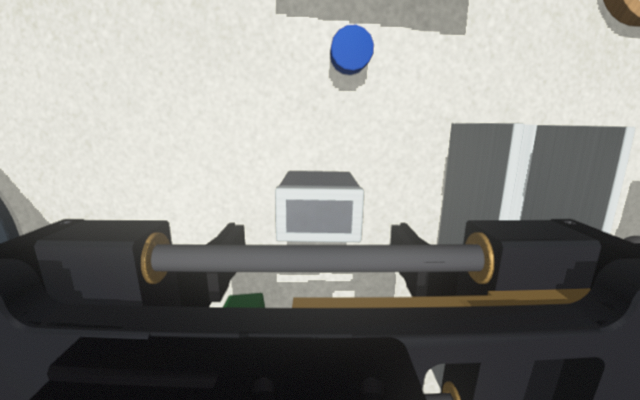

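The lid is centred between the fingers at wrist (319,210), so I'll go down and grip it.

arm_command(plan=[[[0,0,-1.4],-0.2],[[0,0,-2.6],-0.2],[[0,0,-3.5],-0.2],[[0,0,-3.7],-0.2],[[0,0,-3.7],-0.2]])

```text
time: 8.8
position: [0.4503, 0.0636, 0.0435]
tool_rot: [-0.5, 0.501, -0.5, 0.499]
ft_force: [1.2, 0.4, -0.6]
grip_width: 0.0867
```

arm_command(plan=[[[0,0,0],0],[[0,0,0],0],[[0,0,0],0],[[0,0,0],0],[[0,0,0],0]], fingers=-1)

```text
time: 9.3
position: [0.4518, 0.0635, 0.0449]
tool_rot: [0.499, -0.5, 0.501, -0.5]
ft_force: [1.0, 0.0, 7.0]
grip_width: 0.066
```

arm_command(plan=[[[0,0,0],0],[[0,0,0],0]])

```text
time: 9.5
position: [0.4518, 0.0635, 0.0449]
tool_rot: [0.499, -0.5, 0.501, -0.5]
ft_force: [1.0, -0.3, 6.0]
grip_width: 0.066
```

```bash
python3 st.py
```

```text
t 9.5 p [0.4518 0.0635 0.0449] y [ 0.003 -0.    -1.   ] jaw [ 1.    -0.003  0.003] jawdeg -0.18 F [ 1.   -0.35  6.02] w 0.066 q [-0.11  0.64  1.99  0.    0.51 -0.1 ]
```

arm_command(plan=[[[0,0,1],0],[[0,0,2.5],0],[[0,0,4],0],[[0,0,5],0],[[0,0,5],0]])

```text
time: 10.0
position: [0.4523, 0.0636, 0.1714]
tool_rot: [0.498, -0.499, 0.502, -0.501]
ft_force: [0.5, 0.0, -5.3]
grip_width: 0.0653
```

arm_command(plan=[[[0.3,1.5,0],-0.2],[[0.6,3,0],-0.4],[[0.9,4.5,0],-0.6],[[1.2,6,0],-0.8],[[1.5,7.5,0],-0.8]])

```text
time: 10.5
position: [0.4863, 0.252, 0.1661]
tool_rot: [-0.483, 0.519, -0.517, 0.48]
ft_force: [0.6, -0.9, -5.0]
grip_width: 0.0655
```

arm_command(plan=[[[0.3,1.5,0],0],[[0.5,2.4,0],0],[[0.5,2.64,0],0],[[0.5,2.64,0],0]])

```text
time: 10.9
position: [0.4987, 0.317, 0.1662]
tool_rot: [-0.484, 0.518, -0.517, 0.48]
ft_force: [0.0, 0.0, -5.0]
grip_width: 0.0662
```

```bash
python3 st.py; python3 - <<'E'
from h import *
c=camera("wrist");cv2.imwrite("pics/w6.png",c["pixels"][:,:,::-1])
c=camera("scene");crop(c,"pics/s6.png",360,170,540,330,4)
E
```

```text
t 10.9 p [0.4987 0.317  0.1662] y [-0.005 -0.002 -1.   ] jaw [ 0.997 -0.071 -0.005] jawdeg -4.08 F [ 0.03  0.04 -5.01] w 0.0662 q [ 0.38  0.55  1.57 -0.    1.02  0.45]
```

View pics/w6.png

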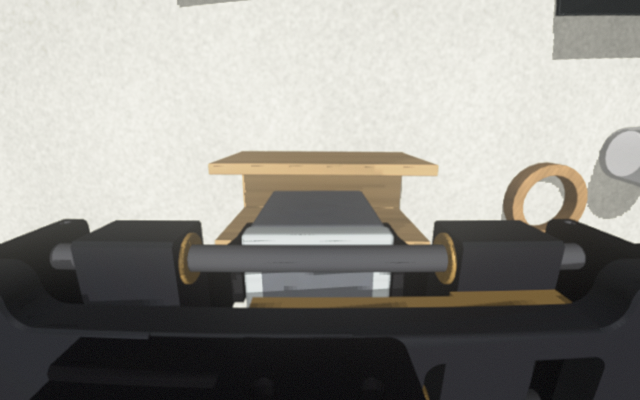

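View pics/s6.png

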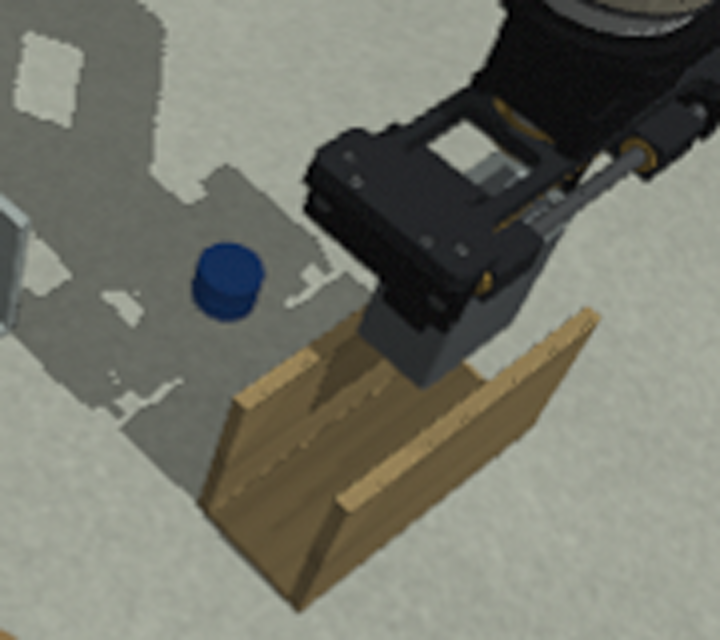

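The tin hangs over the trough between the two plywood walls, at about (440,330) in the scene crop. I'll lower it gently and watch the forces.

arm_command(plan=[[[0,0,-0.8],0],[[0,0,-1.6],0],[[0,0,-2.2],0],[[0,0,-2.8],0],[[0,0,-3],0]])

```text
time: 11.5
position: [0.4992, 0.3149, 0.0921]
tool_rot: [-0.483, 0.519, -0.518, 0.479]
ft_force: [-0.5, -0.2, -5.2]
grip_width: 0.0657
```

```bash
python3 st.py; python3 - <<'E'
from h import *
c=camera("wrist");cv2.imwrite("pics/w7.png",c["pixels"][:,:,::-1])
E
```

```text
t 11.5 p [0.4992 0.3149 0.0921] y [-0.004 -0.002 -1.   ] jaw [ 0.997 -0.075 -0.004] jawdeg -4.29 F [-0.5  -0.22 -5.22] w 0.0657 q [ 0.37  0.66  1.63 -0.    0.86  0.45]
```

View pics/w7.png

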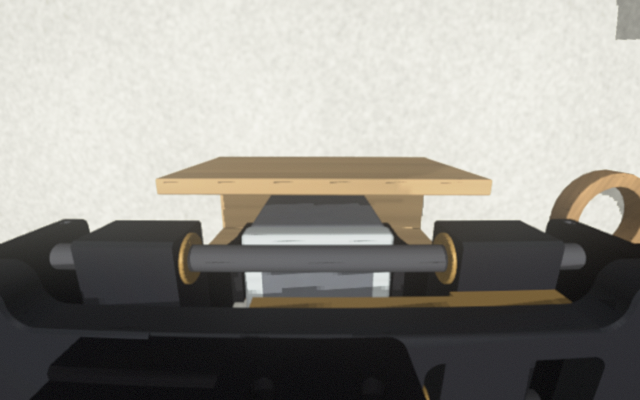

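No wall contact: the tin is inside the trough below the wall edge at wrist (320,215), with free force readings. I'll continue down.

arm_command(plan=[[[0,0,-0.4],0],[[0,0,-0.8],0],[[0,0,-1.1],0],[[0,0,-1.3],0],[[0,0,-1.35],0]])

```text
time: 12.05
position: [0.5003, 0.317, 0.0595]
tool_rot: [-0.482, 0.518, -0.518, 0.481]
ft_force: [-0.1, -0.9, -5.3]
grip_width: 0.0661
```

```bash
python3 st.py
```

```text
t 12.05 p [0.5003 0.317  0.0595] y [-0.001 -0.    -1.   ] jaw [ 0.997 -0.073 -0.001] jawdeg -4.17 F [-0.09 -0.88 -5.29] w 0.0661 q [ 0.38  0.71  1.64 -0.    0.8   0.45]
```

arm_command(plan=[[[0,0,-0.1],0],[[0,0,-0.2],0],[[0,0,-0.25],0],[[0,0,-0.3],0],[[0,0,-0.3],0]])

```text
time: 12.55
position: [0.5007, 0.3171, 0.0527]
tool_rot: [-0.481, 0.518, -0.518, 0.481]
ft_force: [0.7, 0.4, -5.1]
grip_width: 0.0659
```

```bash
python3 st.py
```

```text
t 12.55 p [0.5007 0.3171 0.0527] y [-0. -0. -1.] jaw [ 0.997 -0.073 -0.   ] jawdeg -4.18 F [ 0.68  0.39 -5.14] w 0.0659 q [ 0.38  0.72  1.64 -0.    0.78  0.45]
```

arm_command(plan=[[[0,0,-0.05],0],[[0,0,-0.1],0],[[0,0,-0.12],0],[[0,0,-0.12],0]])

```text
time: 12.95
position: [0.5009, 0.3172, 0.0509]
tool_rot: [0.481, -0.518, 0.518, -0.482]
ft_force: [-1.5, -1.8, 5.4]
grip_width: 0.066
```

```bash
python3 st.py
```

```text
t 12.95 p [0.5009 0.3172 0.0509] y [ 0.001  0.    -1.   ] jaw [ 0.997 -0.073  0.001] jawdeg -4.18 F [-1.48 -1.81  5.38] w 0.066 q [ 0.38  0.72  1.64 -0.    0.78  0.45]
```

The tin is on the floor at +5.4 N. I'll release it and go up.

arm_command(plan=[[[0,0,0],0],[[0,0,0],0],[[0,0,0],0],[[0,0,0],0],[[0,0,0],0]], fingers=1)

```text
time: 13.45
position: [0.5008, 0.3171, 0.0496]
tool_rot: [0.481, -0.518, 0.518, -0.481]
ft_force: [0.5, 0.2, 0.1]
grip_width: 0.0861
```

arm_command(plan=[[[0,0,1],0],[[0,0,2.4],0],[[0,0,4],0],[[0,0,5.6],0],[[0,-1,5.6],1.5]])

```text
time: 13.95
position: [0.505, 0.2955, 0.1959]
tool_rot: [-0.511, 0.482, -0.486, 0.521]
ft_force: [1.7, 0.4, -0.0]
grip_width: 0.0869
```

```bash
python3 st.py; python3 - <<'E'
from h import *
c=camera("scene");crop(c,"pics/s8.png",360,170,540,330,4)
E
```

```text
t 13.95 p [0.505  0.2955 0.1959] y [ 0.014  0.006 -1.   ] jaw [0.998 0.064 0.014] jawdeg 3.65 F [ 1.69  0.36 -0.05] w 0.0869 q [0.34 0.5  1.57 0.   1.05 0.27]
```

View pics/s8.png

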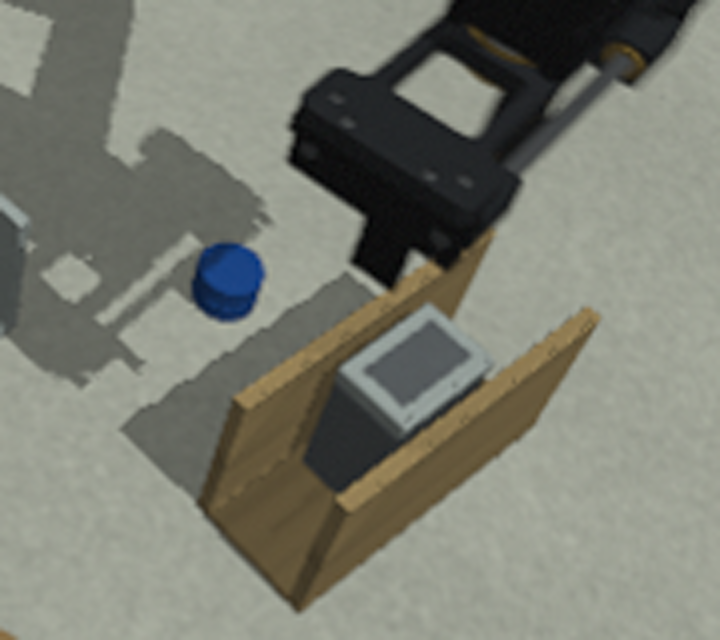

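Tin a stands upright in the plywood trough, its lid at (415,370) in the crop. Now for tin b.

arm_command(plan=[[[0.7,-1.8,0],17.3],[[1.4,-3.6,0],17.3],[[2.1,-5.4,0],17.3],[[2.8,-7.2,0],17.3],[[3.4,-8.8,0],17.3]])

```text
time: 14.5
position: [0.5847, 0.0736, 0.1892]
tool_rot: [0.651, -0.277, 0.277, -0.65]
ft_force: [0.5, 0.9, 0.5]
grip_width: 0.0866
```

```bash
python3 st.py
```

```text
t 14.5 p [0.5847 0.0736 0.1892] y [-0.001  0.    -1.   ] jaw [ 0.721  0.693 -0.001] jawdeg 43.86 F [0.46 0.92 0.46] w 0.0866 q [-0.06  0.52  1.56  0.    1.06 -0.83]
```

arm_command(plan=[[[0.6,-1.6,0],9.2],[[1.2,-3.2,0],9.2],[[1.7,-4.6,0],9.2],[[2,-5.2,0],9.2],[[2,-5.2,0],9.2]])

```text
time: 15.0
position: [0.6357, -0.0581, 0.1889]
tool_rot: [0.707, -0.021, 0.021, -0.707]
ft_force: [0.4, 0.5, 0.3]
grip_width: 0.0865
```

arm_command(plan=[[[0,0,0],0.6],[[0,0,0],0.6],[[0,0,0],0.6]])

```text
time: 15.3
position: [0.6343, -0.0546, 0.1892]
tool_rot: [-0.707, 0.004, -0.003, 0.707]
ft_force: [-0.3, -0.4, -0.1]
grip_width: 0.0868
```

```bash
python3 st.py; python3 - <<'E'
from h import *
c=camera("wrist");cv2.imwrite("pics/w9.png",c["pixels"][:,:,::-1])
E
```

```text
t 15.3 p [ 0.6343 -0.0546  0.1892] y [-0.001  0.    -1.   ] jaw [0.01 1.   0.  ] jawdeg 89.44 F [-0.34 -0.4  -0.1 ] w 0.0868 q [-0.26  0.58  1.43  0.    1.13 -1.82]
```

View pics/w9.png

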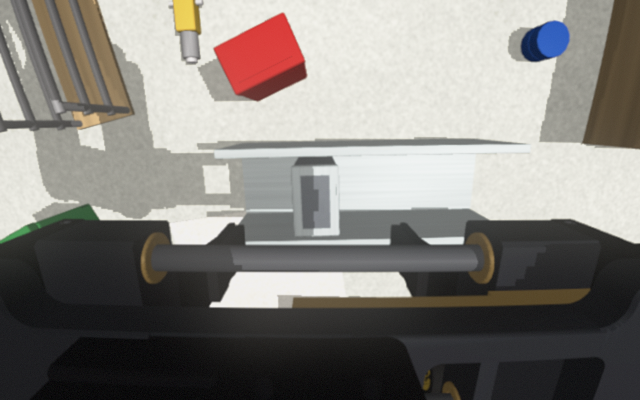

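Tin b's lid is centred at wrist (316,200). I'll descend and grip.

arm_command(plan=[[[0,-0.05,-1.5],0],[[0,-0.05,-3],0],[[0,-0.05,-4.4],0],[[0,-0.05,-5.4],0],[[0,-0.05,-5.4],0]])

```text
time: 15.85
position: [0.6315, -0.0549, 0.0508]
tool_rot: [-0.706, 0.006, -0.0, 0.708]
ft_force: [-0.7, -0.1, -0.5]
grip_width: 0.0871
```

arm_command(plan=[[[0,0,0],0],[[0,0,0],0],[[0,0,0],0],[[0,0,0],0],[[0,0,0],0]], fingers=-1)

```text
time: 16.35
position: [0.6352, -0.0562, 0.0558]
tool_rot: [0.707, -0.002, 0.003, -0.707]
ft_force: [0.4, 0.3, -0.1]
grip_width: 0.0551
```

arm_command(plan=[[[0,0,0],0],[[0,0,0],0],[[0,0,0],0],[[0,0,0],0]])

```text
time: 16.75
position: [0.6347, -0.0561, 0.055]
tool_rot: [0.707, -0.003, 0.003, -0.707]
ft_force: [-0.7, -0.1, 2.9]
grip_width: 0.0422
```

```bash
python3 st.py
```

```text
t 16.75 p [ 0.6347 -0.0561  0.055 ] y [ 0. -0. -1.] jaw [ 0.008  1.    -0.   ] jawdeg 89.54 F [-0.73 -0.15  2.92] w 0.0422 q [-0.26  0.76  1.52 -0.    0.86 -1.83]
```

arm_command(plan=[[[0,0,1],0],[[0,0,2.4],0],[[0,0,3.8],0],[[0,0,4.8],0],[[0,0,4.8],0]])

```text
time: 17.25
position: [0.6372, -0.0566, 0.1785]
tool_rot: [0.708, 0.0, 0.006, -0.706]
ft_force: [0.4, -0.2, -1.5]
grip_width: 0.0418
```

```bash
python3 st.py
```

```text
t 17.25 p [ 0.6372 -0.0566  0.1785] y [ 0.008 -0.002 -1.   ] jaw [ 0.008  1.    -0.002] jawdeg 89.55 F [ 0.41 -0.24 -1.49] w 0.0418 q [-0.26  0.59  1.44  0.    1.1  -1.83]
```

arm_command(plan=[[[-1.6,0.7,0],0],[[-3.2,1.4,0],0],[[-4.8,2.1,0],0],[[-6.4,2.8,0],0],[[-7.4,3.4,0],0]])

```text
time: 17.75
position: [0.4442, 0.0304, 0.1729]
tool_rot: [-0.707, 0.005, -0.0, 0.708]
ft_force: [1.2, 0.9, -1.1]
grip_width: 0.0417
```

arm_command(plan=[[[0,0,-1.2],0],[[0,0,-2.6],0],[[0,0,-3.8],0],[[0,0,-4.5],0],[[0,0,-4.6],0]])

```text
time: 18.25
position: [0.447, 0.0294, 0.0568]
tool_rot: [-0.707, 0.005, -0.0, 0.708]
ft_force: [0.1, 0.2, -1.9]
grip_width: 0.0424
```

```bash
python3 st.py
```

```text
t 18.25 p [0.447  0.0294 0.0568] y [-0.007  0.001 -1.   ] jaw [0.008 1.    0.001] jawdeg 89.53 F [ 0.07  0.16 -1.85] w 0.0424 q [-0.18  0.61  2.   -0.    0.54 -1.75]
```

Tin b weighs about 1.5 N, so it is the empty one. I'll set it down on the table.

arm_command(plan=[[[0,0,-0.1],0],[[0,0,-0.2],0],[[0,0,-0.25],0],[[0,0,-0.25],0],[[0,0,-0.25],0]])

```text
time: 18.75
position: [0.45, 0.0289, 0.054]
tool_rot: [0.707, -0.002, 0.003, -0.707]
ft_force: [0.6, -0.2, -1.8]
grip_width: 0.0418
```

```bash
python3 st.py
```

```text
t 18.75 p [0.45   0.0289 0.054 ] y [ 0.001 -0.    -1.   ] jaw [ 0.008  1.    -0.   ] jawdeg 89.54 F [ 0.57 -0.24 -1.77] w 0.0418 q [-0.18  0.61  2.    0.    0.53 -1.75]
```

arm_command(plan=[[[0,0,-0.08],0],[[0,0,-0.14],0],[[0,0,-0.2],0],[[0,0,-0.2],0]])

```text
time: 19.15
position: [0.4497, 0.0289, 0.049]
tool_rot: [0.707, -0.003, 0.003, -0.707]
ft_force: [-1.2, 1.0, 4.9]
grip_width: 0.042
```

```bash
python3 st.py
```

```text
t 19.15 p [0.4497 0.0289 0.049 ] y [ 0. -0. -1.] jaw [ 0.008  1.    -0.   ] jawdeg 89.54 F [-1.17  1.02  4.92] w 0.042 q [-0.18  0.62  2.   -0.    0.51 -1.75]
```

arm_command(plan=[[[0,0,0],0],[[0,0,0],0],[[0,0,0],0],[[0,0,0],0],[[0,0,0],0]], fingers=1)

```text
time: 19.65
position: [0.4496, 0.029, 0.0484]
tool_rot: [-0.707, 0.003, -0.003, 0.707]
ft_force: [-0.0, 0.2, -0.0]
grip_width: 0.0741
```

arm_command(plan=[[[0,0,1],0],[[0,0,2.2],0],[[0,0,3.6],0],[[0,0,3.6],-1.7],[[0,0,3.6],-3.4]])

```text
time: 20.15
position: [0.4504, 0.0289, 0.1398]
tool_rot: [0.699, -0.108, 0.111, -0.699]
ft_force: [0.3, 0.1, 0.4]
grip_width: 0.0869
```

arm_command(plan=[[[0,0,0],-14.6],[[0,0,0],-14.6],[[0,0,0],-14.6],[[0,0,0],-14.6],[[0,0,0],-14.6]])

```text
time: 20.65
position: [0.4494, 0.029, 0.1384]
tool_rot: [0.61, -0.358, 0.358, -0.61]
ft_force: [0.3, -0.0, 0.5]
grip_width: 0.0866
```

arm_command(plan=[[[0,0,0],-6],[[0,0,0],-6],[[0,0,0],-6],[[0,0,0],-6],[[0,0,0],-6]])

```text
time: 21.15
position: [0.4495, 0.029, 0.1384]
tool_rot: [-0.498, 0.502, -0.502, 0.498]
ft_force: [-0.9, 0.1, 0.5]
grip_width: 0.0874
```

```bash
python3 st.py; python3 - <<'E'
from h import *
c=camera("wrist");cv2.imwrite("pics/w10.png",c["pixels"][:,:,::-1])
E
```

```text
t 21.15 p [0.4495 0.029  0.1384] y [-0.  0. -1.] jaw [ 1.    -0.007 -0.   ] jawdeg -0.42 F [-0.9   0.11  0.5 ] w 0.0874 q [-0.18  0.44  1.94 -0.    0.76 -0.18]
```

View pics/w10.png

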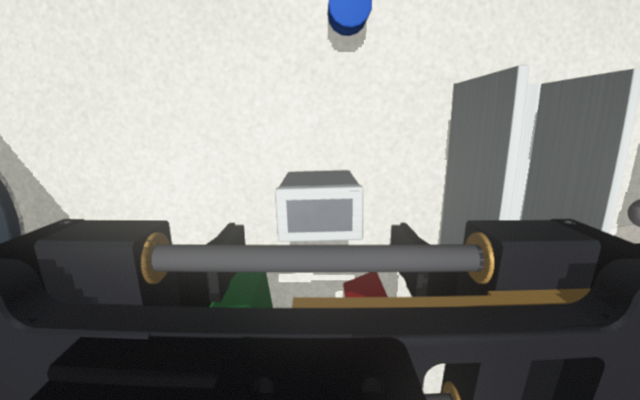

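The lid is centred at wrist (319,210) and aligned, so I'll go down and grip the ends.

arm_command(plan=[[[0,0,-1.4],0],[[0,0,-2.6],0],[[0,0,-3.5],0],[[0,0,-3.75],0],[[0,0,-3.75],0]])

```text
time: 21.7
position: [0.4491, 0.029, 0.0441]
tool_rot: [-0.499, 0.502, -0.501, 0.498]
ft_force: [-0.4, -0.4, 0.7]
grip_width: 0.087
```

arm_command(plan=[[[0,0,0],0],[[0,0,0],0],[[0,0,0],0],[[0,0,0],0],[[0,0,0],0]], fingers=-1)

```text
time: 22.2
position: [0.4506, 0.0288, 0.0456]
tool_rot: [0.498, -0.501, 0.503, -0.499]
ft_force: [1.4, 1.0, 7.0]
grip_width: 0.0659
```

arm_command(plan=[[[0,0,0],0],[[0,0,0],0]])

```text
time: 22.4
position: [0.4506, 0.0288, 0.0456]
tool_rot: [0.498, -0.501, 0.503, -0.499]
ft_force: [1.0, -0.2, 6.1]
grip_width: 0.0657
```

```bash
python3 st.py
```

```text
t 22.4 p [0.4506 0.0288 0.0456] y [ 0.002 -0.    -1.   ] jaw [ 1.    -0.007  0.002] jawdeg -0.42 F [ 1.01 -0.21  6.12] w 0.0657 q [-0.18  0.63  2.   -0.    0.5  -0.18]
```

arm_command(plan=[[[0,0,1.5],0],[[0,0,3],0],[[0,0,4.5],0],[[0,0,5.6],0],[[0,0,5.6],0]])

```text
time: 22.9
position: [0.4518, 0.0287, 0.188]
tool_rot: [0.497, -0.499, 0.504, -0.5]
ft_force: [0.2, -0.3, -1.3]
grip_width: 0.0659
```

arm_command(plan=[[[0.1,-1.6,0],0.5],[[0.2,-3.2,0],1],[[0.3,-4.8,0],1.5],[[0.4,-6.4,0],2],[[0.5,-8,0],2.5]])

```text
time: 23.4
position: [0.4609, -0.1719, 0.1832]
tool_rot: [0.55, -0.445, 0.443, -0.55]
ft_force: [1.1, -0.9, -1.6]
grip_width: 0.0661
```

arm_command(plan=[[[0.1,-1.6,0],0],[[0.2,-3.2,0],0],[[0.3,-4.8,0],0],[[0.3,-6.1,0],0],[[0.3,-6.1,0],0]])

```text
time: 23.9
position: [0.4694, -0.3282, 0.183]
tool_rot: [0.549, -0.445, 0.446, -0.548]
ft_force: [0.5, -0.1, -0.8]
grip_width: 0.0661
```

arm_command(plan=[[[0,0,-0.6],0],[[0,0,-0.8],0],[[0,0,-0.8],0]])

```text
time: 24.2
position: [0.4683, -0.3217, 0.1627]
tool_rot: [-0.55, 0.446, -0.443, 0.55]
ft_force: [-0.2, 0.3, -1.6]
grip_width: 0.0664
```

```bash
python3 st.py; python3 - <<'E'
from h import *
c=camera("wrist");cv2.imwrite("pics/w11.png",c["pixels"][:,:,::-1])
c=camera("scene");crop(c,"pics/s11.png",200,50,380,210,4)
E
```

```text
t 24.2 p [ 0.4683 -0.3217  0.1627] y [-0.004  0.004 -1.   ] jaw [ 0.978  0.21  -0.003] jawdeg 12.1 F [-0.18  0.33 -1.55] w 0.0664 q [-0.8   0.53  1.63  0.    0.98 -1.01]
```

View pics/w11.png

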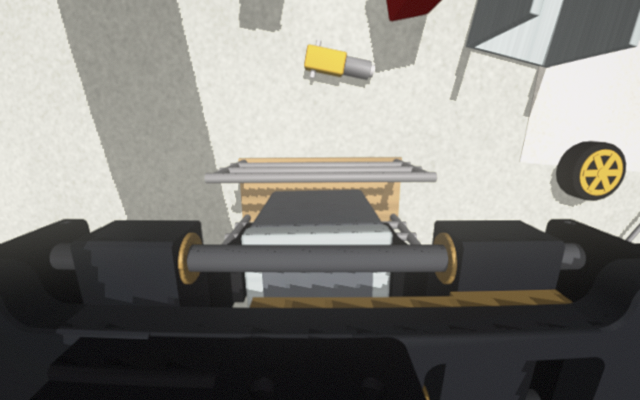

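View pics/s11.png

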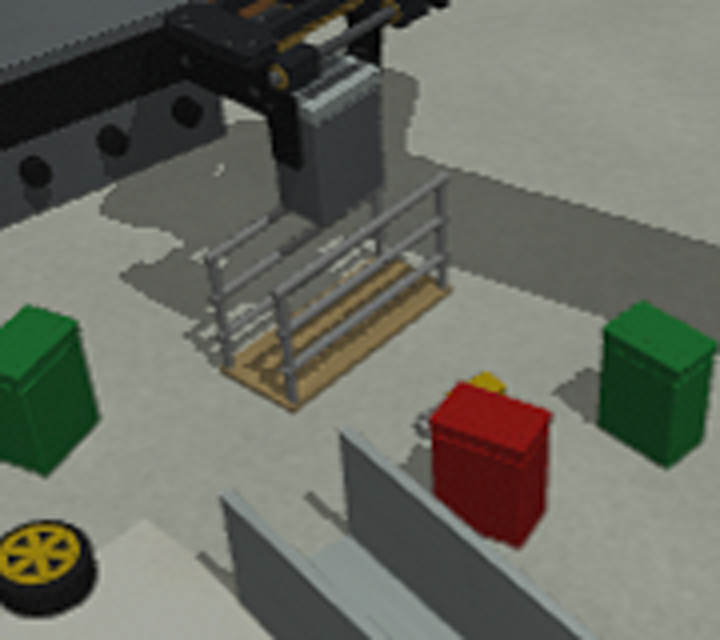

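The tin hangs over the wire trough, between the bars at (330,200) in the scene crop. I'll lower it partway.

arm_command(plan=[[[0,0,-0.4],0],[[0,0,-0.9],0],[[0,0,-1.4],0],[[0,0,-1.8],0],[[0,0,-2],0]])

```text
time: 24.8
position: [0.469, -0.3229, 0.113]
tool_rot: [-0.55, 0.446, -0.444, 0.55]
ft_force: [-1.0, -0.7, -1.2]
grip_width: 0.0657
```

```bash
python3 st.py; python3 - <<'E'
from h import *
c=camera("wrist");cv2.imwrite("pics/w12.png",c["pixels"][:,:,::-1])
c=camera("scene");crop(c,"pics/s12.png",220,60,340,170,6)
E
```

```text
t 24.8 p [ 0.469  -0.3229  0.113 ] y [-0.002  0.002 -1.   ] jaw [ 0.978  0.209 -0.001] jawdeg 12.07 F [-0.99 -0.74 -1.18] w 0.0657 q [-0.8   0.6   1.67  0.    0.87 -1.01]
```

View pics/s12.png

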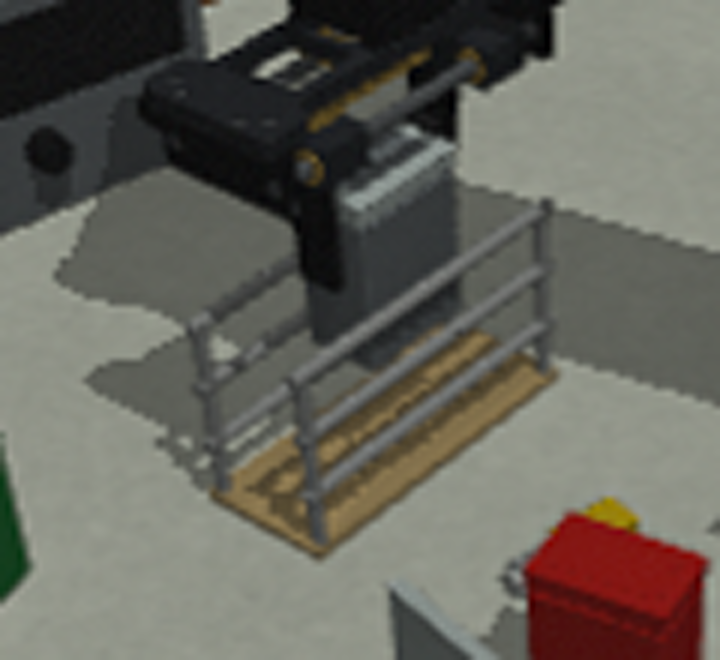

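The tin is between the bars, its underside at about (380,350) in the crop, and I see no contact. I'll continue down.

arm_command(plan=[[[0,0,-0.5],0],[[0,0,-1],0],[[0,0,-1.5],0],[[0,0,-1.8],0],[[0,0,-2],0]])

```text
time: 25.4
position: [0.4693, -0.3232, 0.0635]
tool_rot: [-0.55, 0.445, -0.444, 0.55]
ft_force: [0.7, 0.5, -2.2]
grip_width: 0.0657
```

arm_command(plan=[[[0,0,-0.1],0],[[0,0,-0.15],0],[[0,0,-0.2],0],[[0,0,-0.2],0]])

```text
time: 25.8
position: [0.4698, -0.3237, 0.06]
tool_rot: [0.55, -0.444, 0.445, -0.55]
ft_force: [0.0, -0.1, -0.0]
grip_width: 0.0662
```

```bash
python3 st.py
```

```text
t 25.8 p [ 0.4698 -0.3237  0.06  ] y [ 0. -0. -1.] jaw [0.978 0.209 0.   ] jawdeg 12.07 F [ 0.05 -0.11 -0.01] w 0.0662 q [-0.8   0.69  1.7  -0.    0.76 -1.01]
```

```bash
python3 - <<'E'
from h import *
c=camera("scene");crop(c,"pics/s13.png",220,60,340,170,6)
c=camera("top");crop(c,"pics/t13.png",400,170,520,290,5)
E
python3 st.py
```

```text
t 25.9 p [ 0.4698 -0.3237  0.0601] y [ 0. -0. -1.] jaw [0.978 0.209 0.   ] jawdeg 12.07 F [ 0.87  0.33 -0.9 ] w 0.066 q [-0.8   0.69  1.7  -0.    0.76 -1.01]
```

View pics/s13.png

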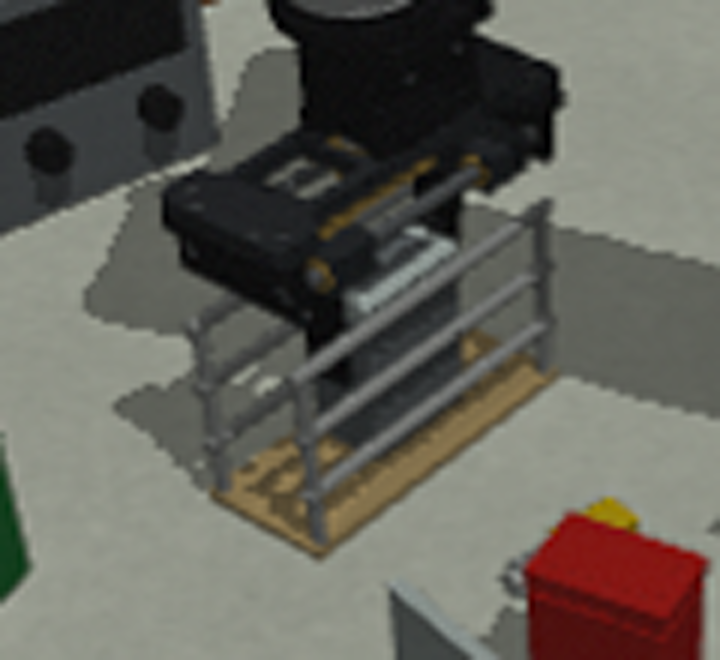

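The force change is within noise: it now reads -0.9 N. The tin is well between the bars, with its base at about (400,420). I'll go on in small steps.

arm_command(plan=[[[0,0,-0.08],0],[[0,0,-0.16],0],[[0,0,-0.22],0],[[0,0,-0.22],0]])

```text
time: 26.3
position: [0.4695, -0.3234, 0.0539]
tool_rot: [-0.55, 0.445, -0.444, 0.55]
ft_force: [-0.2, 0.5, -1.0]
grip_width: 0.0657
```

```bash
python3 st.py
```

```text
t 26.3 p [ 0.4695 -0.3234  0.0539] y [-0.  0. -1.] jaw [ 0.978  0.209 -0.   ] jawdeg 12.07 F [-0.2   0.52 -0.95] w 0.0657 q [-0.8   0.7   1.7  -0.    0.75 -1.01]
```

arm_command(plan=[[[0,0,-0.06],0],[[0,0,-0.1],0],[[0,0,-0.14],0],[[0,0,-0.14],0]])

```text
time: 26.7
position: [0.4696, -0.3236, 0.0516]
tool_rot: [0.55, -0.445, 0.445, -0.55]
ft_force: [-1.0, 2.4, 3.8]
grip_width: 0.066
```

```bash
python3 st.py
```

```text
t 26.7 p [ 0.4696 -0.3236  0.0516] y [ 0. -0. -1.] jaw [0.978 0.209 0.   ] jawdeg 12.07 F [-1.04  2.44  3.82] w 0.066 q [-0.8   0.7   1.7  -0.    0.74 -1.01]
```

The tin touches the floor at TCP z 0.0516, as expected. I'll release and rise.

arm_command(plan=[[[0,0,0],0],[[0,0,0],0],[[0,0,0],0],[[0,0,0],0],[[0,0,0],0]], fingers=1)

```text
time: 27.2
position: [0.4696, -0.3236, 0.0506]
tool_rot: [-0.55, 0.445, -0.445, 0.55]
ft_force: [-0.7, -0.3, -0.4]
grip_width: 0.0863
```

arm_command(plan=[[[0,0,0.6],0],[[0,0,1.6],0],[[0,0,3],0],[[0,0,4.6],0],[[0,0,6],0]])

```text
time: 27.7
position: [0.4697, -0.3235, 0.2024]
tool_rot: [0.55, -0.445, 0.445, -0.55]
ft_force: [0.3, -1.3, 0.4]
grip_width: 0.087
```

arm_command(plan=[[[0,1.5,0.5],0],[[0,3,0.5],0],[[0,4.5,0.5],0],[[0,6,0.5],0],[[0,6,0.5],0]])

```text
time: 28.2
position: [0.4679, -0.1687, 0.213]
tool_rot: [-0.55, 0.445, -0.442, 0.551]
ft_force: [-0.8, -0.1, 0.3]
grip_width: 0.0869
```

```bash
python3 st.py; python3 - <<'E'
from h import *
c=camera("scene");cv2.imwrite("pics/s14.png",c["pixels"][:,:,::-1]);crop(c,"pics/s14z.png",220,60,340,170,6)
c=camera("top");cv2.imwrite("pics/t14.png",c["pixels"][:,:,::-1]); crop(c,"pics/t14w.png",400,170,520,290,5); crop(c,"pics/t14b.png",165,190,265,280,6)
E
```

```text
t 28.2 p [ 0.4679 -0.1687  0.213 ] y [-0.003  0.003 -1.   ] jaw [ 0.977  0.213 -0.002] jawdeg 12.31 F [-0.82 -0.11  0.26] w 0.0869 q [-0.57  0.37  1.76  0.    1.02 -0.79]
```

View pics/s14.png

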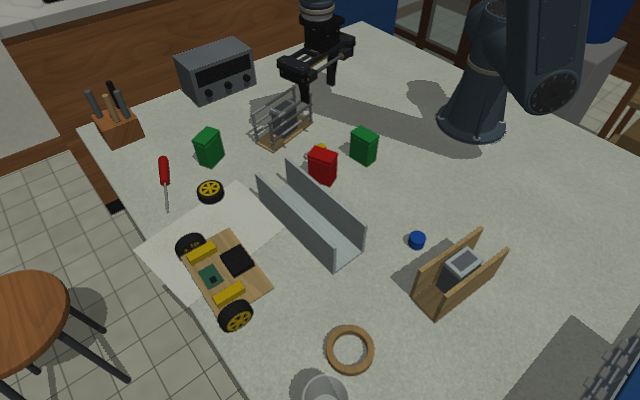

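View pics/t14w.png

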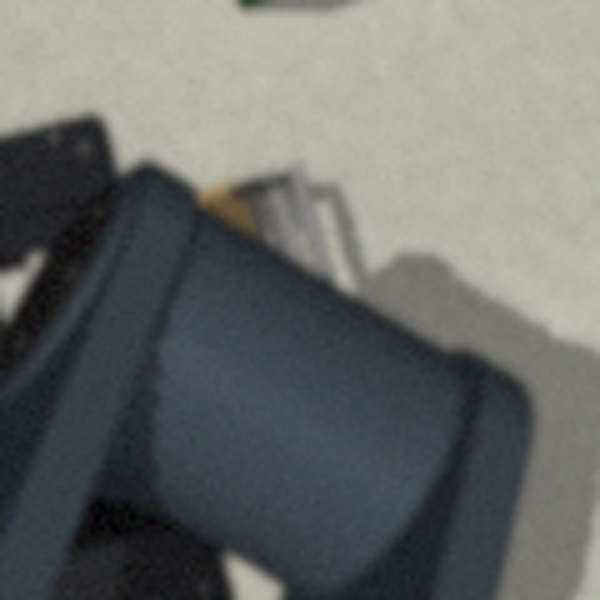

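View pics/t14b.png

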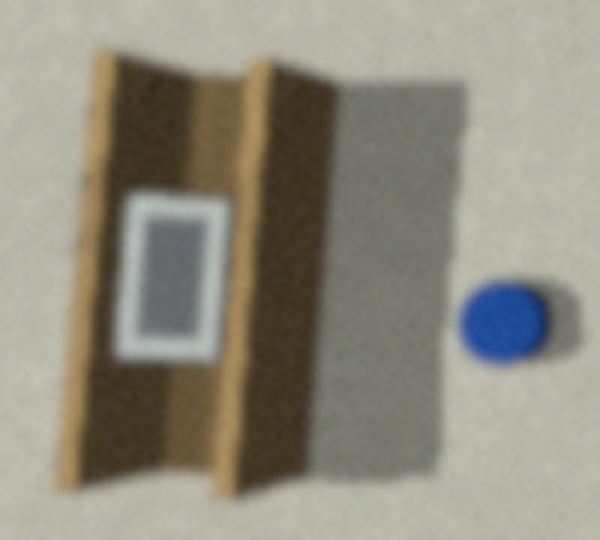

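View pics/s14z.png

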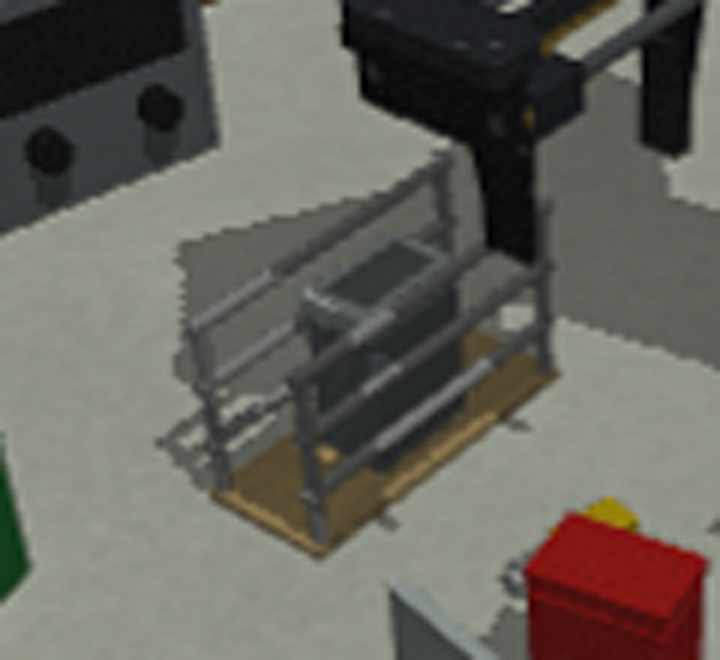

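Both tins are upright: the plywood-trough tin's lid is at scene (461,263) and the wire-trough tin is between its bars at (283,118). The arm hides the wire trough from above, so I'll move it aside for a last check.

arm_command(plan=[[[0,1.5,0],0],[[0,3,0],0],[[0,4.5,0],0],[[0,6,0],0],[[0,6,0],0]])

```text
time: 28.8
position: [0.4693, -0.0212, 0.2131]
tool_rot: [-0.55, 0.444, -0.443, 0.551]
ft_force: [-0.2, -0.9, 0.6]
grip_width: 0.087
```

arm_command(plan=[[[0,0,0],0],[[0,0,0],0],[[0,0,0],0]])

```text
time: 29.1
position: [0.4702, -0.0252, 0.2133]
tool_rot: [0.549, -0.445, 0.446, -0.549]
ft_force: [-0.3, -0.2, 0.5]
grip_width: 0.0871
```

```bash
python3 - <<'E'
from h import *
c=camera("top");crop(c,"pics/t15w.png",415,195,495,285,6)
p=plane(c,[((x+.5)/6-.5+165,(y+.5)/6-.5+190) for x,y in [(125,193),(235,197),(220,360),(113,357)]],.096)
m=p.mean(0)[:2]-[.502,.317];a=-.074;print("board tin local",(np.array([[np.cos(a),np.sin(a)],[-np.sin(a),np.cos(a)]])@m).round(4))
s=camera("scene");im=cv2.resize(s["pixels"][:,:,::-1],None,fx=6,fy=6,interpolation=cv2.INTER_CUBIC)
def lid(x,y,a,z=.096): return [(x+np.cos(a)*u-np.sin(a)*v,y+np.sin(a)*u+np.cos(a)*v,z) for u in(-.033,.033) for v in(-.021,.021)]
for u,v in proj(s,lid(.470,-.324,.21)): cv2.circle(im,(int((u+.5)*6),int((v+.5)*6)),4,(0,0,255),-1)
cv2.imwrite("pics/s15.png",im[360:1020,1320:2040])
from h import get_obs; o=get_obs(); print(np.abs(o["joint_velocities"]).max().round(4),o["position"],o["ft_force"].round(2))
E
```

```text
board tin local [-0.0014 -0.0001]
0.0071 [ 0.46991322 -0.02480482  0.21318589] [ 0.07 -0.22  0.08]
```

View pics/t15w.png

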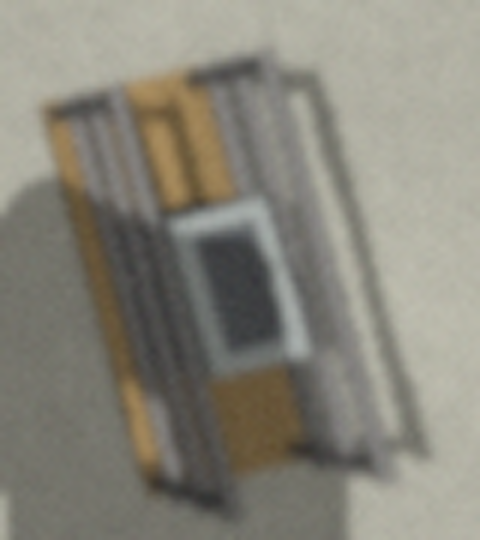

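View pics/s15.png

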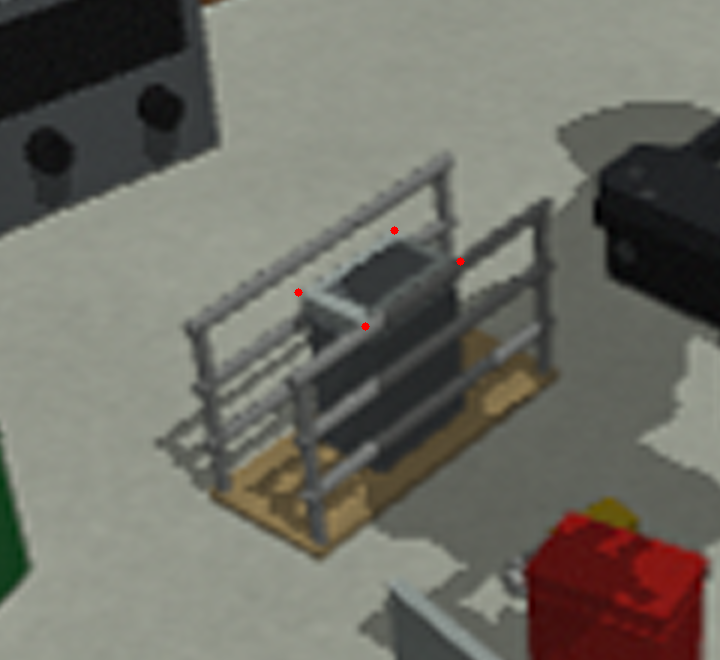

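The lid in the wire trough matches its expected corners to about 1–2 mm: top crop centre is (243,287), and the scene dots lie on the lid corners. It is upright and clear of the bars, so I'll hand in.

```bash
python3 -c "
from rig import hand_in
print(hand_in())"
```

```text
the job is handed in; nothing more can be done
None
```

I lifted both tins to weigh them, put each in its trough and handed the job in at about 29 s on the clock. No verdict was reported.

- **Weighing:** the left tin in the channel (y ≈ +0.06) pulled about 5.1 N, so it is the full one. The right tin pulled about 1.5 N, so it is the empty one.
- **Placing:** I stood each tin on the bare table, took it again by its narrow ends, and lowered it until the force showed floor contact. The full tin went into the plywood trough and the empty one into the wire trough.
- **Last checks:**
  - The full tin's lid measured within 2 mm of the middle of its trough.
  - The empty tin's lid matched its predicted corners to about 1–2 mm and looked upright.
  - In the last pictures the bystanders and the coloured look-alikes looked where they started, judged by eye only.
  - The arm was clear of everything, its force readings near zero.
- **Disagreements:** one force reading while lowering the empty tin was near 0 N instead of -1.5 N, about 8 mm above the floor. I put it down to sensor noise: the next reading was back near -1 N and contact came at the expected height. No other check failed.

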